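# Hook the comb tray out from under the gel shelf

### The job

Take the hook from its stand, lower its bent end into the ring of the gel tray that has the comb standing in it, and drag that tray by its ring out from under the low clear shelf until the whole tray is in the open. Then lay the hook back on its stand, in both notches. Keep the gripper itself off the tray, keep the tray level, and leave the tray without a comb where it is.

Things in the scene. Friction and masses are not known exactly. Their poses are not given: they have to be found in the camera images.
- hook: Hand hook: level black grip 120 long, 18 wide, 26 high; from its front an 8 mm steel rod runs on 15 mm, then bends straight down. Origin: lowest point (tip) of the bent-down end. x level from grip to bent end, z up. Middle of the grip (hold it there, across the 18 mm) at x -75, z +62 mm; grip underside 49 mm above the tip. 0.13 kg. Starts lying on the stand.
- stand: Fixed hook stand: base 130x70x8 mm, two 8 mm thick forks at x -42 and +42. Notches 27 wide at the floor (75 mm above bench), flaring to 48 at the fork tops (98 mm). Origin: on the bench below the middle between the forks; x through both forks, z up. The hook starts in both notches, its x along the stand's x, tip at x +75, y 0, z +26 mm, hanging free ahead of the stand.
- comb_tray: Tray to pull: pale, open, 100 long (x +28 to +128), 76 wide, 22 high; dark comb bar across it near the ring, top at 40. Level brass ring at its front: 44 inside, 56 outside, 14 to 20 mm above bench. Origin: on the bench under the ring's centre; x from ring to tray, z up. About 0.25 kg; slides straight out along its -x, 6 mm clear of the bay's walls; wholly clear of the shelf after 70 mm.
- plain_tray: Tray to leave alone: same size, ring and axes, but no comb. Origin: on the bench under its ring's centre. Both trays and a white ringless tube block sit side by side, 94 mm apart, order varying, in bays of a fixed clear shelf 100 deep, 288 wide, top 58 mm above bench (two things on it reach 80). Trays' front 30 mm and rings stick out in front of it; the bench there is free.
There are look-alikes about, which are no part of the job. There is more than one size of the hook; the job needs the middle-sized.

How it is judged:
On the way, in this order (a step that is already met when the one before it is completed fails the run):
1. the hook's bent end is down inside the ring of the comb tray, which is still under the shelf (horizontal distance between hook and comb_tray below 0.024 m and z of hook in the frame of comb_tray below 0.016 m and distance of comb_tray from where it was at the start of the episode below 0.04 m), for 0.1 s.
2. with the hook still in its ring, the comb tray has come wholly out from under the shelf (at least 70 mm) (horizontal distance between hook and comb_tray below 0.024 m and z of hook in the frame of comb_tray below 0.016 m and distance of comb_tray from where it was at the start of the episode above 0.07 m), for 0.1 s.
At the end, for the whole second after the job is handed in: Comb tray flat and at rest, at least 70 mm from its start (wholly clear of the shelf). Hook released at rest in both notches, facing as at the start: within 20 mm along the stand, tip within 25 mm sideways and 12 mm in height, within 10 degrees. Plain tray moved at most 20 mm (distance of comb_tray from where it was at the start of the episode above 0.07 m and angle between comb_tray's own z axis and vertical below 0.1 rad and height (world z) of comb_tray below 0.01 m and linear speed of each of comb_tray, hook below 0.02 m/s and x of hook in the frame of stand between 0.055 and 0.095 m and y of hook in the frame of stand between -0.025 and 0.025 m and z of hook in the frame of stand between 0.014 and 0.038 m and angle between the x axis of hook and the x axis of stand, either way round below 0.18 rad and angle between hook's own z axis and vertical below 0.18 rad and contact force between hook and stand above 0.3 N); the robot touches nothing.
It fails at once if the gripper or arm touches the comb tray (contact force between any of the fingers, the arm and comb_tray above 0.5 N).
It fails at once if the comb tray is tipped by more than 20 degrees (angle between comb_tray's own z axis and vertical above 0.35 rad).
It fails at once if the tray without comb is moved by more than 20 mm (distance of plain_tray from where it was at the start of the episode above 0.02 m).
It also fails if it takes over 51 s, if anything falls off the work surface, if the arm or the gripper's body presses on something with over 40 N, if the wrist force passes 120 N, or if a joint passes its speed limit or range.

### The arm

A 6-joint arm with a two-finger parallel gripper is mounted at the origin on the work surface. World frame = base frame: x ahead of the robot, y to its left, z up, the work surface at z = 0. Lengths are in m, angles in rad, forces in N, time in s.
With the tool pointing down it reaches from about 0.25 to 0.775 m from the base axis. Payload 4 kg.
Tool frame: the origin (TCP) lies midway between the tips of the shut fingers; the grasp point (between the pads) lies 19 mm behind it; z points along the fingers, y is the direction in which the jaws open and shut (so a half turn about z gives the same grasp; the last joint's range is limited). The gripper opens to 85 mm and grips with 20 to 120 N. Pads are 22 mm wide; open, the fingers measure 114 mm over their backs; the gripper's body (76 mm by 85 mm) begins 54 mm behind the grasp point. The pads swing forward as they close: fully open they stand 13 mm farther back than shut.
Start: joints at [1.226, 0.087, 1.371, -0, 1.684, -0.103], TCP at [0.132, 0.534, 0.231] pointing down, gripper open.
Joint ranges: [-3.1, 3.1], [-0.76, 2.03], [0.27, 2.55], [-1.08, 4.22], [0.17, 2.65], [-2.57, 2.57]. Speed limits (rad/s): [2.79, 2.79, 3.14, 3.14, 3.14, 3.14].

### API

Orientations are given as a unit quaternion [w, x, y, z].
In Python, from station import read_state, capture, ctrl gives the robot as it stands. The module is installed in compiled form; this text tells all that it offers.
- The arm moves only by the shell command python3 -m crank 'ROWS' [FORCE]. ROWS is text: rows parted by semicolons, each of 5 numbers parted by spaces: the shift along the tool's x, y, z in mm, then the turn about the tool's z in degrees, then the finger opening in mm, from 0 to 85.4. In form: tx ty tz twist claw; .... A call has 1 to 10 rows; each row is the pose to reach, as a shift and turn from the pose measured when the call began, along the tool's axes at that moment; what a row does not reach only later rows make up. A row lasts 1/12 s, in which the tool goes at most 41.7 mm and 7.16 degrees, less where a joint would pass 70% of its speed; a pose out of reach is approached as far as the arm can. A call with a gripper value outside its range is refused whole. The fingers move at their own pace and stop on an object; FORCE is the grip in N (left out, the last holds). Time passes only in rows, so rows that repeat a pose let the fingers close. It gives the time, the measured TCP pose, the force and the opening at its end, in the units of the state.
- read_state(): the state, without advancing time (a new reading comes with each control period).
- capture(name): name is "scene" or "top" or "wrist"; returns a dict with "frame" (480x640x3 uint8, blue, green, red), "z_map" (480x640 float32, m along the optical axis (not along the pixel's ray), 0 where there is no reading), "fx", "fy", "cx", "cy" (pixels), "k1" (the pictures are not rectified: a ray, as slopes to the right and down, at radius r is drawn at 1 + k1 r^2 times it, then the intrinsics apply), "extrinsics" (4x4, takes a point from camera to world coordinates). Camera axes: x right, y down, z forward; pixel columns grow to the right and rows downward; lengths in m; the calibration is good to about 2 mm. A picture is of the moment at which its call begins.
- ctrl.finish_job(): hands the job in, once; it reports no verdict.
The state is a dict: "t": time; "joint_pos": joint angles; "joint_velocities": joint speeds; "joint_torque": joint torques, N m; "ee_pos": TCP position; "tool_rot": TCP orientation; "wrist_force": force on the tool from outside, world axes, zero at the start; "moment": the same for the moment, N m; "gripper_width": finger opening in m.
Only numpy, scipy, OpenCV 4.12 (cv2) and the standard library are available. Lean on these libraries where they do the work, as an engineer would, in place of code of your own. Each camera call takes 0.05 s, during which the arm holds its last target.

## Working session

There is one attempt and no reset: what is moved stays moved. The work goes in short steps, Python scripts to look and compute and a shell command to move; the robot and the scene stay as the last step left them, time stands still between calls to the robot, and variables do not carry over. Pictures are saved under pics/ and viewed, and the job is handed in when it is done.

```bash
mkdir -p pics; ls; python3 - <<'E'
from station import read_state, capture
import cv2,numpy as np,pickle
s=read_state();print(s)
for n in ["scene","top","wrist"]:
    c=capture(n);cv2.imwrite(f"pics/{n}0.png",c["frame"]);pickle.dump(c,open(f"pics/{n}0.pkl","wb"))
    print(n,c["fx"],c["fy"],c["cx"],c["cy"],c["k1"]);print(np.round(c["extrinsics"],4))
E
```

```text
pics
{'t': 0.0, 'joint_pos': array([ 1.22586500e+00,  8.79830173e-02,  1.37226885e+00, -1.47325513e-05,
        1.68359911e+00, -1.03078733e-01]), 'joint_velocities': array([ 0.00025966,  0.00051076, -0.00219622,  0.00047251, -0.0020723 ,
       -0.00102529]), 'joint_torque': array([-5.36267235e-04, -3.51876032e+01, -3.13268352e+01, -3.93582468e-04,
        1.10035608e-02,  2.70022861e-05]), 'ee_pos': array([0.13155397, 0.53352088, 0.23011641]), 'tool_rot': array([-2.43690472e-04,  1.20632531e-01,  9.92696589e-01, -1.10257683e-03]), 'wrist_force': array([-0.32282226, -0.38550167, -0.7892516 ]), 'moment': array([-0.01433262,  0.01369715,  0.02860036]), 'gripper_width': 0.08525907955409837}
scene 564.7534933272196 564.7534933272196 316.7422018742922 241.01600678295512 -0.031745321616300635
[[ 0.0772  0.8123 -0.5782  1.0753]
 [ 0.9969 -0.0536  0.0578 -0.1331]
 [ 0.016  -0.5808 -0.8139  1.0163]
 [ 0.      0.      0.      1.    ]]
top 467.5879331494966 467.5879331494966 316.16080701324694 247.7772635245087 -0.030142574592669134
[[ 0.0254 -0.9808  0.1936  0.2279]
 [-0.9996 -0.0228  0.0153 -0.0664]
 [-0.0106 -0.1939 -0.981   1.0024]
 [ 0.      0.      0.      1.    ]]
wrist 373.3649175370562 373.3649175370562 318.3276653577202 246.04591768401264 -0.0025378739197051015
[[ 0.2388  0.9255  0.2939  0.0565]
 [ 0.9711 -0.2273 -0.0733  0.5522]
 [-0.001   0.3029 -0.953   0.3715]
 [ 0.      0.      0.      1.    ]]
```

View pics/scene0.png

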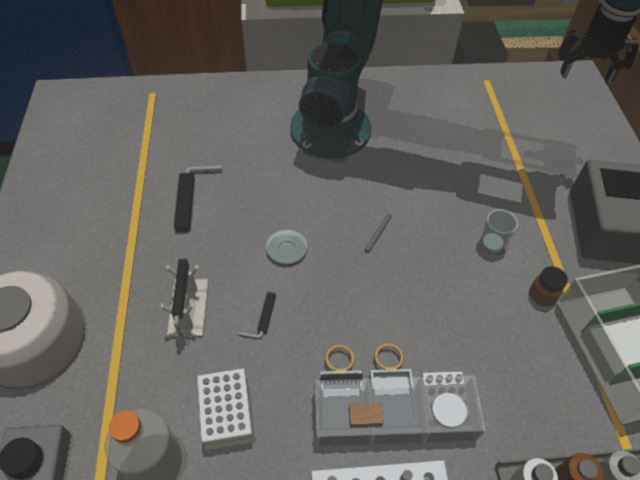

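View pics/top0.png

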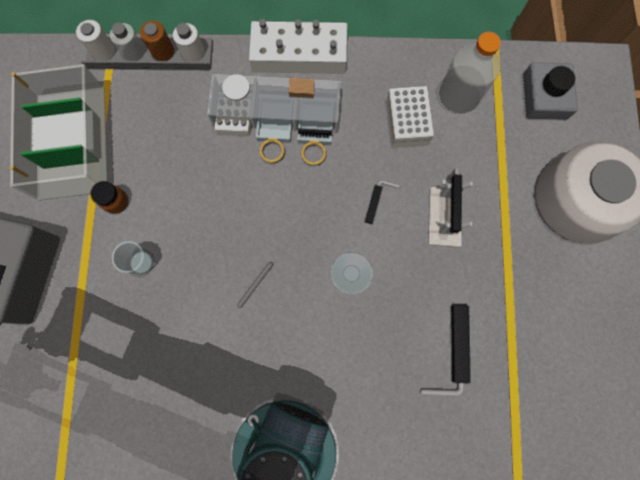

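View pics/wrist0.png

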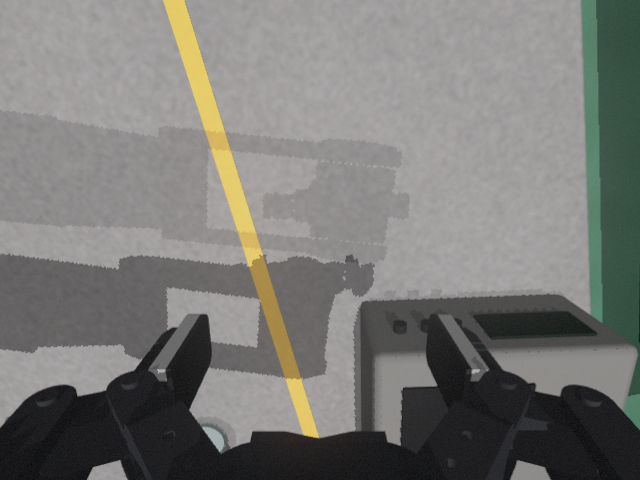

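Top view (640x480): hook candidates are the one on the stand at (457,205), a small one lying at (375,203) and a large one at (460,343). Trays are at rings (314,152), with a dark bar, and (272,150), with no bar. The pen at (256,285) could be taken for a rod. I choose the hook on the stand and the ring at (314,152), and check both in close crops.

```bash
cat > h.py <<'E'
import numpy as np,cv2,pickle
from station import read_state,capture
from scipy.spatial.transform import Rotation as R
def snap(n,tag):
    c=capture(n);cv2.imwrite(f"pics/{tag}.png",c["frame"]);pickle.dump(c,open(f"pics/{tag}.pkl","wb"));return c
def load(tag): return pickle.load(open(f"pics/{tag}.pkl","rb"))
def und(c,uv):
    K=np.array([[c["fx"],0,c["cx"]],[0,c["fy"],c["cy"]],[0,0,1]]);
    return cv2.undistortPoints(np.asarray(uv,float).reshape(-1,1,2),K,np.array([c["k1"],0,0,0,0.])).reshape(-1,2)
def plane(c,uv,z):
    s=und(c,uv);E=c["extrinsics"];d=np.c_[s,np.ones(len(s))]@E[:3,:3].T;o=E[:3,3]
    return o+d*((z-o[2])/d[:,2])[:,None]
def proj(c,P):
    E=c["extrinsics"];p=(np.asarray(P,float).reshape(-1,3)-E[:3,3])@E[:3,:3];s=p[:,:2]/p[:,2:]
    r2=(s**2).sum(1,keepdims=True);s=s*(1+c["k1"]*r2);return s*[c["fx"],c["fy"]]+[c["cx"],c["cy"]]
def depthpts(c,mask):
    v,u=np.nonzero(mask&(c["z_map"]>0));z=c["z_map"][v,u];s=und(c,np.c_[u,v])
    return (np.c_[s,np.ones(len(s))]*z[:,None])@c["extrinsics"][:3,:3].T+c["extrinsics"][:3,3]
def tool():
    s=read_state();q=s["tool_rot"];return s,R.from_quat([q[1],q[2],q[3],q[0]]).as_matrix()
E
python3 - <<'E'
from h import *
c=load("top0");f=c["frame"]
a=cv2.resize(f[60:170,195:350],None,fx=3.8,fy=3.8,interpolation=cv2.INTER_CUBIC)
b=cv2.resize(f[160:255,400:500],None,fx=4.4,fy=4.4,interpolation=cv2.INTER_CUBIC)
o=np.zeros((590,800,3),np.uint8);
a=cv2.resize(f[60:170,195:350],(590,418));cv2.imwrite("pics/cropA.png",a);cv2.imwrite("pics/cropB.png",b)
E
```

```text
(no output)
```

View pics/cropA.png

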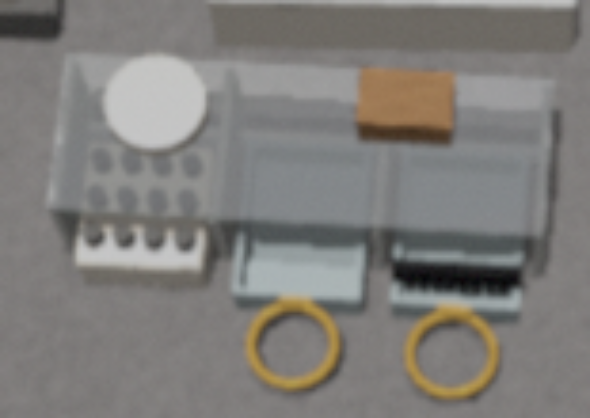

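View pics/cropB.png

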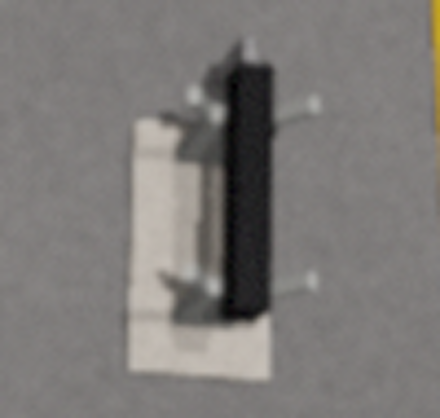

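The crops confirm it. The black grip lies across both forks (stand), and its bent end points up in the picture. The right tray (ring at (314,152)) has the dark comb bar and the left one has none. Next, measure.

```bash
python3 - <<'E'
from h import *
def ring(tag,boxes):
    c=load(tag);hsv=cv2.cvtColor(c["frame"],cv2.COLOR_BGR2HSV);m=cv2.inRange(hsv,(15,110,90),(32,255,255))
    for n,(u0,v0,u1,v1) in boxes.items():
        mm=np.zeros_like(m);mm[v0:v1,u0:u1]=m[v0:v1,u0:u1]
        v,u=np.nonzero(mm);P=plane(c,np.c_[u,v],.017)
        A=np.c_[2*P[:,:2],np.ones(len(P))];x=np.linalg.lstsq(A,(P[:,:2]**2).sum(1),rcond=None)[0]
        print(tag,n,len(u),"c",np.round(x[:2],4),"r",np.sqrt(x[2]+x[0]**2+x[1]**2).round(4))
ring("top0",{"comb":(296,138,332,170),"plain":(255,136,290,168)})
ring("scene0",{"plain?":(370,340,408,372),"comb?":(320,340,358,374)})
def rect(tag,box,z,cond):
    c=load(tag);f=c["frame"];u0,v0,u1,v1=box;m=np.zeros(f.shape[:2],np.uint8);m[v0:v1,u0:u1]=cond(f[v0:v1,u0:u1].astype(int))
    n,l,s,_=cv2.connectedComponentsWithStats(m);k=1+s[1:,4].argmax();m=(l==k)
    P=depthpts(c,m);v,u=np.nonzero(m)
    print(tag,"px",s[k],"depth z med",np.median(P[:,2]).round(4),"P med",np.median(P,0).round(4))
    Q=plane(c,np.c_[u,v],z)[:,:2].astype(np.float32);r=cv2.minAreaRect(Q*1000);print(" rect mm",r)
blk=lambda f:(f.max(2)<42).astype(np.uint8)
rect("top0",(445,165,470,240),.101,blk)
rect("scene0",(165,255,195,320),.101,blk)
base=lambda f:((f.min(2)>140)).astype(np.uint8)
rect("top0",(425,180,466,250),.008,base)
rect("top0",(365,180,385,228),.02,blk)
rect("top0",(448,300,474,388),.02,blk)
E
```

```text
top0 comb 187 c [ 0.6393 -0.0391] r 0.0249
top0 plain 184 c [0.6432 0.0548] r 0.0249
scene0 plain? 169 c [0.6433 0.0535] r 0.0248
scene0 comb? 169 c [ 0.6394 -0.0404] r 0.0247
top0 px [450 175  12  58 546] depth z med 0.1 P med [ 0.5033 -0.329   0.1   ]
 rect mm ((502.9652099609375, -329.2459411621094), (20.599308013916016, 119.41583251953125), 87.07390594482422)
scene0 px [186 268   1   1   1] depth z med 0.0975 P med [ 0.4696 -0.3244  0.0975]
 rect mm ((471.9420471191406, -323.66143798828125), (0.0, 0.0), 0.0)
top0 px [429 187  33  60 925] depth z med 0.0078 P med [ 0.4802 -0.3148  0.0078]
 rect mm ((501.58935546875, -332.0768737792969), (70.00331115722656, 131.38235473632812), 87.998046875)
top0 px [366 186  15  37 216] depth z med 0.0135 P med [ 0.524  -0.1733  0.0135]
 rect mm ((521.689453125, -172.75784301757812), (13.17691421508789, 83.95072937011719), 74.8531723022461)
top0 px [451 305  18  78 863] depth z med 0.0228 P med [ 0.2327 -0.355   0.0228]
 rect mm ((228.92599487304688, -351.55621337890625), (35.41000747680664, 156.9210205078125), 88.40222930908203)
```

```bash
cat >> h.py <<'E'
def go(target,yaw=None):
    """shift in tool axes (mm), twist (deg) so that tool y lies across hook axis of world yaw (deg)"""
    s,M=tool();d=(np.array(target)-s["ee_pos"])*1000@M
    tw=None
    if yaw is not None:
        a=np.radians(yaw);w=np.array([-np.sin(a),np.cos(a),0]);l=w@M
        tw=np.degrees(np.arctan2(-l[0],l[1]));tw=(tw+90)%180-90
    print("t",round(s["t"],2),"ee",np.round(s["ee_pos"]*1000,1),"tilt",np.round(M[:,2],3),"x",np.round(M[:,0],3),"F",np.round(s["wrist_force"],1),"w",round(s["gripper_width"]*1000,1),"j6",round(s["joint_pos"][5],2))
    print("shift",np.round(d,1),"n>=",np.linalg.norm(d)/41.7,"twist",tw)
E
python3 -c "
from h import *
go((.502,-.331,.23),-2.6)"
```

```text
t 0.15 ee [131.6 533.6 230.4] tilt [-0.001 -0.002 -1.   ] x [-0.971  0.239  0.   ] F [0.6 0.5 0.5] w 85.5 j6 -0.1
shift [-566.7 -750.8    1.6] n>= 22.557841090300993 twist -11.253027519085464
```

```bash
python3 -m crank '-25 -33 0 -5 85; -50 -66 0 -11 85; -75 -99 0 -11 85; -100 -132 0 -11 85; -125 -165 0 -11 85; -150 -198 0 -11 85; -175 -231 0 -11 85; -200 -264 0 -11 85; -225 -297 0 -11 85; -250 -331 0 -11 85'; python3 -c "
from h import *
go((.502,-.331,.23),-2.6)"
```

```text
t: 0.98
ee_pos: [0.2948, 0.1511, 0.2308]
tool_rot: [0.0, 0.024, 1.0, -0.001]
wrist_force: [0.6, 0.7, 0.3]
gripper_width: 0.0849
t 0.98 ee [294.8 151.1 230.8] tilt [ 0.    -0.001 -1.   ] x [-0.999  0.049 -0.   ] F [0.6 0.7 0.3] w 84.9 j6 -1.22
shift [-230.5 -471.4    1.6] n>= 12.583861744901137 twist -0.20194211249693694
```

```bash
python3 -m crank '-18 -36 0 0 85; -36 -73 0 0 85; -54 -109 0 0 85; -72 -145 0 0 85; -90 -181 0 0 85; -108 -217 0 0 85; -126 -253 0 0 85; -144 -290 0 0 85; -162 -330 0 0 85; -178 -364 0 0 85'; python3 -m crank '-18 -36 0 0 85; -36 -73 0 0 85; -52 -107 0 0 85; -52 -107 0 0 85; -52 -107 0 0 85';python3 -c "
from h import *
go((.502,-.331,.23),-2.6); snap('wrist','w1')"
```

```text
t: 1.82
ee_pos: [0.4549, -0.2234, 0.2309]
tool_rot: [-0.0, 0.025, 1.0, -0.001]
wrist_force: [-0.1, 0.7, 1.0]
gripper_width: 0.085
t: 2.23
ee_pos: [0.5013, -0.3343, 0.2283]
tool_rot: [-0.002, 0.026, 1.0, 0.001]
wrist_force: [0.2, 0.6, -0.2]
gripper_width: 0.0855
t 2.23 ee [ 501.3 -334.3  228.3] tilt [-0.004  0.002 -1.   ] x [-0.999  0.052  0.004] F [ 0.2  0.6 -0.2] w 85.5 j6 -2.2
shift [-0.5  3.3 -1.7] n>= 0.09013166029836549 twist -0.38969056510232747
```

View pics/w1.png

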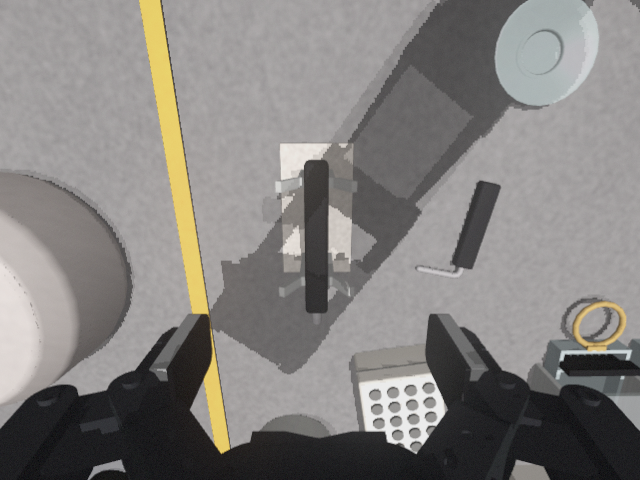

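The wrist view shows the grip in the stand at (316,236), with the small loose hook at (476,225) off to the right. Fingers have free room. I'll measure the grip in this view.

```bash
python3 - <<'E'
from h import *
c=load('w1');f=c["frame"]
m=np.zeros(f.shape[:2],np.uint8);m[155:318,300:334]=(f[155:318,300:334].max(2)<48)
n,l,s,_=cv2.connectedComponentsWithStats(m);k=1+s[1:,4].argmax();m=l==k
P=depthpts(c,m);t=P[P[:,2]>.096];print(s[k],len(t),np.median(t,0))
v,u=np.nonzero(m);Q=plane(c,np.c_[u,v],.101)[:,:2].astype(np.float32)
print(cv2.minAreaRect(Q*1000), cv2.minAreaRect((t[:,:2]*1000).astype(np.float32)))
print(cv2.fitLine((t[:,:2]*1000).astype(np.float32),cv2.DIST_L2,0,.01,.01).ravel())
E
python3 -c "
from h import *
go((.502,-.331,.13),-2.6)"
```

```text
[306 309   3   3   5] 5 [ 0.56209853 -0.34626295  0.09939003]
((561.8017578125, -346.1637878417969), (1.5940910577774048, 1.7679132223129272), 86.96680450439453) ((562.1647338867188, -346.163330078125), (1.3034242391586304, 1.2331173419952393), 36.84414291381836)
[ 9.9650371e-01  8.3548717e-02  5.6226276e+02 -3.4624084e+02]
t 2.28 ee [ 501.2 -333.   229.5] tilt [-0.002  0.001 -1.   ] x [-0.999  0.051  0.002] F [0.7 0.5 1.3] w 85.1 j6 -2.2
shift [-0.9  1.9 99.5] n>= 2.3871862488261586 twist -0.306699829101035
```

```bash
python3 - <<'E'
from h import *
c=load('w1')
m=np.zeros((480,640),bool);m[150:322,295:340]=1
P=depthpts(c,m);t=P[(P[:,2]>.094)&(P[:,2]<.107)]
print(len(t),np.median(t,0));k=(t[:,:2]*1000).astype(np.float32)
for q in(np.percentile(k,[0,50,100],axis=0)):print(q)
r=cv2.minAreaRect(k);print(r)
f=c["frame"];g=f[236,290:345].max(1);print(g)
E
```

```text
3555 [ 0.49988851 -0.33572188  0.09961079]
[ 446.75427246 -347.23342896]
[ 499.88851929 -335.72189331]
[ 566.21130371 -324.3112793 ]
((506.529541015625, -335.9249572753906), (18.026304244995117, 119.30462646484375), 87.17253875732422)
[224 224 225 229 229 227 227 226 228 222 161 161 162 156 126  58  60  64
  63  62  64  69  65  63  65  63  65  63  62  63  66  66  62  62  64  64
  59  79 155 210 209 206 205 204 204 207 209 212 213 211 210 208 205 204
 205]
```

```bash
python3 -m crank '1 1 15 0 60; 1 0 35 0 60; 1 0 60 0 60;1 0 60 0 60;1 0 60 0 60;1 0 60 0 60'; python3 - <<'E'
from h import *
c=snap('wrist','w2');go((.504,-.333,.069),-2.7)
m=np.zeros((480,640),bool);m[60:440,220:420]=1
P=depthpts(c,m);t=P[(P[:,2]>.094)&(P[:,2]<.107)&(abs(P[:,1]+.333)<.02)]
k=(t[:,:2]*1000).astype(np.float32);print(len(k),np.median(t[:,2]));print(cv2.minAreaRect(k))
c=load('scene0');m=np.zeros((480,640),bool);m[255:320,165:195]=1
P=depthpts(c,m);t=P[(P[:,2]>.094)&(P[:,2]<.107)&(abs(P[:,1]+.333)<.02)]
k=(t[:,:2]*1000).astype(np.float32);print(len(k),np.median(t[:,2]));print(cv2.minAreaRect(k))
c=load('top0');m=np.zeros((480,640),bool);m[165:240,440:475]=1
P=depthpts(c,m);t=P[(P[:,2]>.096)&(P[:,2]<.107)&(abs(P[:,1]+.333)<.02)]
k=(t[:,:2]*1000).astype(np.float32);print(len(k),np.median(t[:,2]));print(cv2.minAreaRect(k))
E
```

```text
t: 2.78
ee_pos: [0.5005, -0.3322, 0.1715]
tool_rot: [-0.0, 0.025, 1.0, -0.0]
wrist_force: [1.2, -0.0, -0.3]
gripper_width: 0.0597
t 2.83 ee [ 500.8 -332.7  172.2] tilt [ 0.001 -0.001 -1.   ] x [-0.999  0.05  -0.001] F [-0.3  1.   0.4] w 59.8 j6 -2.2
shift [ -3.1  -0.  103.2] n>= 2.4752845310703977 twist -0.15634097119900048
5318 0.0995911173280472
((506.9465026855469, -328.59808349609375), (33.94451904296875, 119.89271545410156), 88.08120727539062)
535 0.10088766135898208
((507.94122314453125, -327.28363037109375), (32.55052185058594, 123.41793823242188), 86.73810577392578)
516 0.10031530636382924
((506.4201965332031, -331.9217529296875), (18.8585262298584, 118.29325866699219), 87.93897247314453)
```

View pics/w2.png

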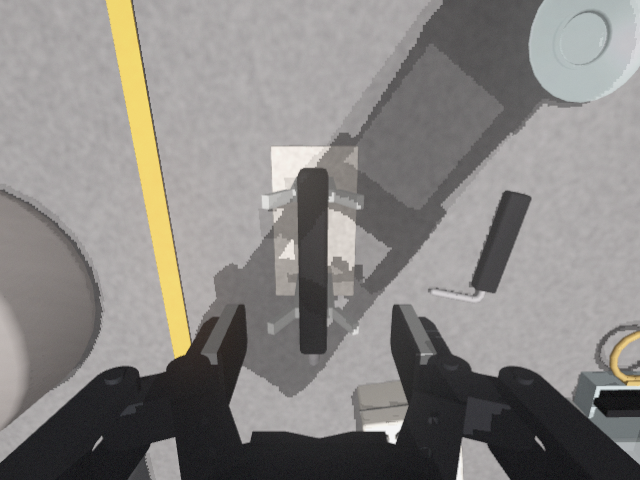

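The grip sits at (313,260), midway between the pads at (245,340) and (391,340). Depth puts its centre at about (0.506, -0.333). I'll lower the gripper and close it.

```bash
python3 -m crank '-5 0 20 0 50; -5 0 45 0 50; -5 0 70 0 50; -5 0 90 0 50; -5 0 103 0 50; -5 0 103 0 50; -5 0 103 0 50; -5 0 103 0 50'; python3 - <<'E'
from h import *
c=snap('wrist','w3');go((.505,-.333,.069),-2.7)
E
```

```text
t: 3.5
ee_pos: [0.5071, -0.334, 0.0716]
tool_rot: [0.002, 0.025, 1.0, -0.002]
wrist_force: [0.6, -0.0, 0.5]
gripper_width: 0.0504
t 3.55 ee [ 507.2 -334.1   71.9] tilt [ 0.004 -0.004 -1.   ] x [-0.999  0.05  -0.005] F [-0.3 -0.8  0.5] w 50.4 j6 -2.2
shift [2.3 1.  2.8] n>= 0.09047711024472889 twist -0.15739984263343842
```

View pics/w3.png

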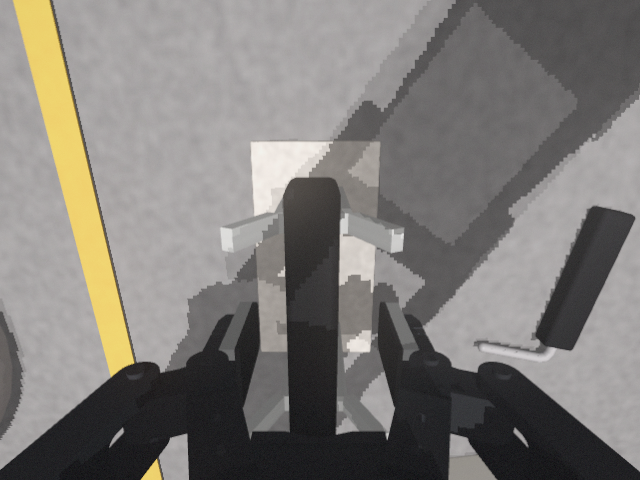

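The grip at u≈312 lies about 2 mm left of the pad middle (u≈321). I'll shift a little and close.

```bash
python3 -m crank '1 -2 2 0 50; 1 -2 2 0 35; 1 -2 2 0 25; 1 -2 2 0 15; 1 -2 2 0 10; 1 -2 2 0 10; 1 -2 2 0 10; 1 -2 2 0 10' 70; python3 - <<'E'
from h import *
go((.505,-.333,.069),-2.7)
E
```

```text
t: 4.22
ee_pos: [0.5065, -0.3364, 0.0707]
tool_rot: [0.003, 0.025, 1.0, -0.002]
wrist_force: [-0.2, -0.4, 4.8]
gripper_width: 0.0168
t 4.22 ee [ 506.5 -336.4   70.7] tilt [ 0.005 -0.005 -1.   ] x [-0.999  0.05  -0.006] F [-0.2 -0.4  4.8] w 16.8 j6 -2.2
shift [1.7 3.3 1.7] n>= 0.09829355544293138 twist -0.15655824760746384
```

```bash
python3 -m crank '0 0 -10 0 10; 0 0 -25 0 10; 0 0 -45 0 10; 0 0 -65 0 10; 0 0 -80 0 10; 0 0 -80 0 10; 0 0 -80 0 10; 0 0 -80 0 10' 70; python3 - <<'E'
from h import *
go((.505,-.333,.069),-2.7)
snap('wrist','w4');snap('scene','s4');c=snap('top','t4')
a=cv2.imread('pics/s4.png')[220:360,110:300];b=cv2.imread('pics/w4.png')
o=np.zeros((600,800,3),np.uint8);o[:280,:380]=cv2.resize(a,(380,280),interpolation=2);o[:300,400:800]=cv2.resize(b,(400,300))
o[300:580,:400]=cv2.resize(cv2.imread('pics/t4.png')[150:290,400:600],(400,280),interpolation=2);cv2.imwrite('pics/m4.png',o)
E
```

```text
t: 4.88
ee_pos: [0.5053, -0.3354, 0.149]
tool_rot: [0.002, 0.025, 1.0, -0.002]
wrist_force: [-0.3, -1.1, -2.4]
gripper_width: 0.0173
t 4.88 ee [ 505.3 -335.4  149. ] tilt [ 0.003 -0.003 -1.   ] x [-0.999  0.05  -0.003] F [-0.3 -1.1 -2.4] w 17.3 j6 -2.2
shift [ 0.7  2.6 80. ] n>= 1.9185468518877298 twist -0.15627490346268758
```

View pics/m4.png

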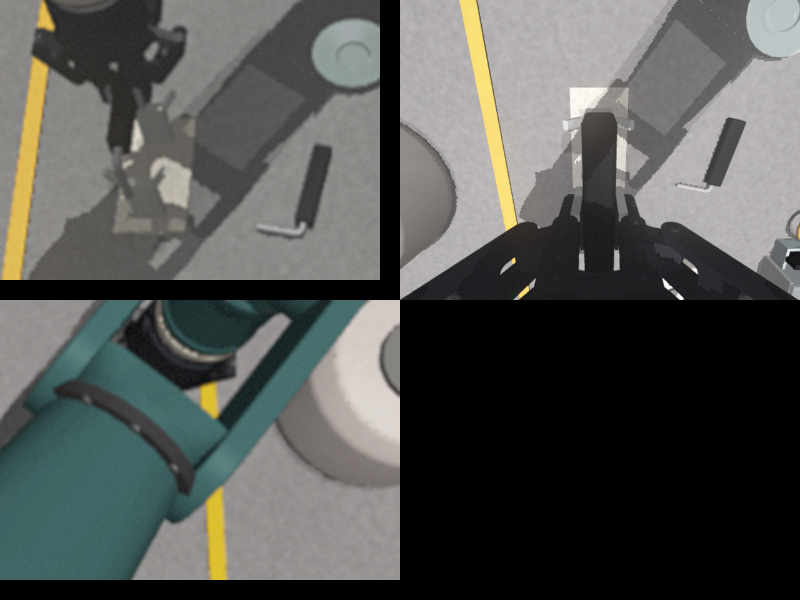

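The hook is held level (wrist view (600,190) in the mosaic) and clear of the forks. Next stop is above the comb tray's ring.

```bash
python3 -c "
from h import *
go((.566,-.036,.15),-2.6)"
```

```text
t 5.03 ee [ 505.2 -335.3  148.6] tilt [ 0.002 -0.003 -1.   ] x [-0.999  0.05  -0.003] F [ 0.7 -0.4 -1.3] w 17.0 j6 -2.2
shift [-45.8 302.   -2.1] n>= 7.324660821743462 twist -0.25818175956662515
```

```bash
python3 -m crank '-3 15 -2 0 10; -8 40 -2 0 10; -12 75 -2 0 10; -18 110 -2 0 10; -23 145 -2 0 10; -28 180 -2 0 10; -33 215 -2 0 10; -38 250 -2 0 10; -42 280 -2 0 10; -46 302 -2 0 10' 70;  python3 -m crank '0 0 0 0 10; 0 0 0 0 10;0 0 0 0 10; 0 0 0 0 10'; python3 - <<'E'
from h import *
go((.566,-.036,.15),-2.6)
snap('wrist','w5');snap('scene','s5');c=snap('top','t5')
E
```

```text
t: 5.87
ee_pos: [0.5657, -0.0321, 0.1493]
tool_rot: [0.001, 0.024, 1.0, -0.0]
wrist_force: [0.6, 0.6, -0.9]
gripper_width: 0.017
t: 6.2
ee_pos: [0.5653, -0.033, 0.1489]
tool_rot: [0.0, 0.024, 1.0, -0.001]
wrist_force: [-1.0, 0.4, -1.2]
gripper_width: 0.0168
t 6.2 ee [565.3 -33.  148.9] tilt [ 0.    -0.001 -1.   ] x [-0.999  0.048 -0.   ] F [-1.   0.4 -1.2] w 16.8 j6 -1.68
shift [-0.9 -3.  -1.1] n>= 0.07937924129123337 twist -0.17653627388860116
```

View pics/s5.png

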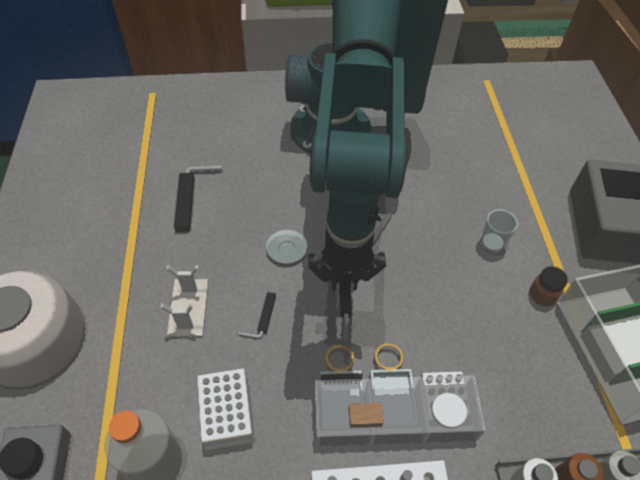

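View pics/w5.png

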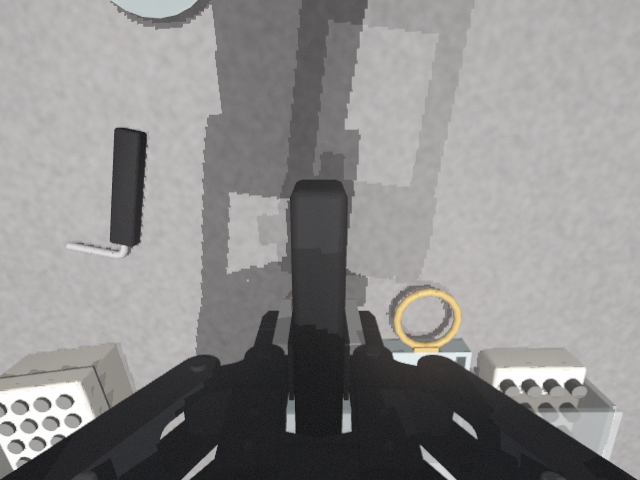

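View pics/t5.png

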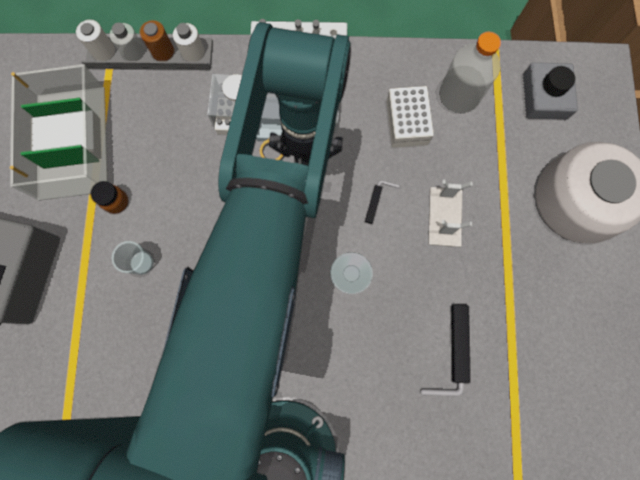

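The scene view shows the hook in the gripper above and behind the comb tray's ring, at about (347,300). I'll crop there and compare the tip with the predicted position.

```bash
python3 - <<'E'
from h import *
c=load('s5');s,M=tool();a=np.radians(-2.75)
tip=s["ee_pos"]+[.073*np.cos(a),.073*np.sin(a),-.0447];print(tip)
top=tip+[0,0,.062]
print(proj(c,[tip,top,[.6393,-.0397,.017],tip-[.015*np.cos(a),.015*np.sin(a),-.062]]))
f=c["frame"][270:390,290:420];g=cv2.resize(f,None,fx=6,fy=5,interpolation=2)[:600]
for p,col in((tip,(0,0,255)),(top,(0,255,0))):
    q=(proj(c,p)[0]-[290,270]+.5)*[6,5];cv2.circle(g,tuple(int(v) for v in q),4,col,1)
cv2.imwrite('pics/s5c.png',g)
E
```

```text
[ 0.63839419 -0.03677811  0.10452803]
[[343.69427753 336.6824819 ]
 [345.72207574 320.39486478]
 [339.67477904 357.58780704]
 [345.20382471 312.49458468]]
```

View pics/s5c.png

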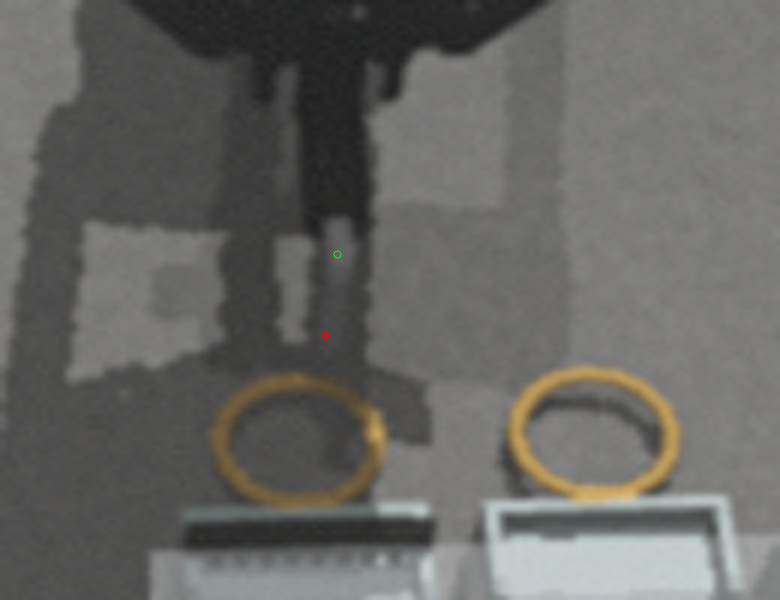

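Predicted tip (red) matches the rod's end at crop (330,338), within about 1 mm. The ring centre is about 3.5 mm further toward -y. I'll lower in two stages.

```bash
python3 -m crank '-1 -3.5 15 0 10; -1 -3.5 35 0 10; -1 -3.5 55 0 10; -1 -3.5 68 0 10; -1 -3.5 72 0 10; -1 -3.5 72 0 10; -1 -3.5 72 0 10'; python3 - <<'E'
from h import *
go((.566,-.0365,.0505),-2.6)
c=snap('scene','s6');s,M=tool();a=np.radians(-2.75)
tip=s["ee_pos"]+[.073*np.cos(a),.073*np.sin(a)+.001,-.0447];print(tip)
f=c["frame"][270:390,290:420];g=cv2.resize(f,None,fx=6,fy=5,interpolation=2)[:600]
for p,col in((tip,(0,0,255)),):
    q=(proj(c,p)[0]-[290,270]+.5)*[6,5];cv2.circle(g,tuple(int(v) for v in q),4,col,1)
cv2.imwrite('pics/s6c.png',g)
E
```

```text
t: 6.93
ee_pos: [0.5668, -0.0375, 0.0779]
tool_rot: [0.001, 0.025, 1.0, -0.001]
wrist_force: [-0.1, 0.6, -1.1]
gripper_width: 0.0172
t 6.93 ee [566.8 -37.5  77.9] tilt [ 0.002 -0.001 -1.   ] x [-0.999  0.05  -0.002] F [-0.1  0.6 -1.1] w 17.2 j6 -1.69
shift [ 0.9  0.9 27.4] n>= 0.6568199907445686 twist -0.26809922676527265
[ 0.64016172 -0.03989794  0.03386446]
```

View pics/s6c.png

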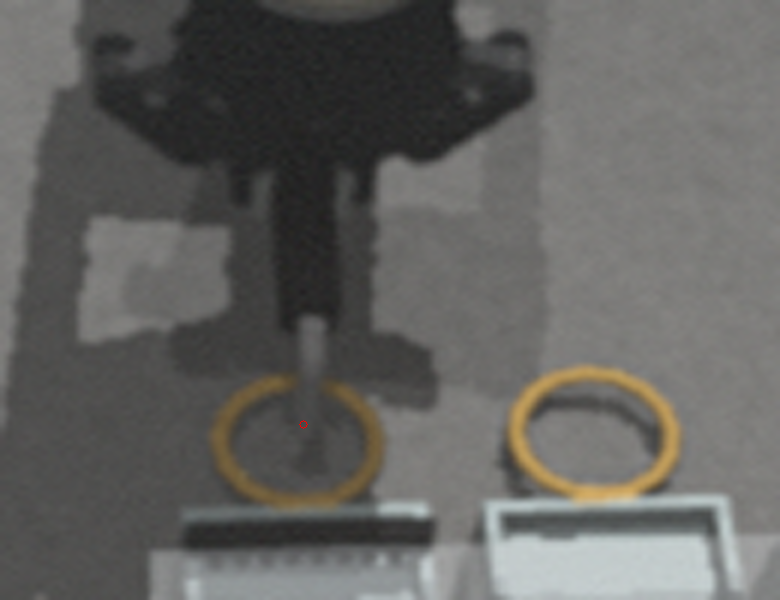

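The tip lies over the ring's middle at crop (305,425). Lowering 28 mm.

```bash
python3 -m crank '1 1 10 0 10; 1 1 20 0 10; 1 1 28 0 10; 1 1 28 0 10; 1 1 28 0 10; 1 1 28 0 10'; python3 - <<'E'
from h import *
go((.566,-.0365,.0505),-2.6)
c=snap('scene','s7');s,M=tool();a=np.radians(-2.75)
tip=s["ee_pos"]+[.073*np.cos(a),.073*np.sin(a)+.001,-.0447];print(tip)
f=c["frame"][270:390,290:420];g=cv2.resize(f,None,fx=6,fy=5,interpolation=2)[:600]
cv2.imwrite('pics/s7c.png',g)
# pull target
print("pull 90:");d=np.array([-np.cos(np.radians(-2.45)),-np.sin(np.radians(-2.45)),0]);print(d@M)
E
```

```text
t: 7.48
ee_pos: [0.5663, -0.0363, 0.0504]
tool_rot: [0.001, 0.025, 1.0, -0.001]
wrist_force: [-0.4, -1.3, -1.0]
gripper_width: 0.0173
t 7.48 ee [566.3 -36.3  50.4] tilt [ 0.003 -0.001 -1.   ] x [-0.999  0.05  -0.003] F [-0.4 -1.3 -1. ] w 17.3 j6 -1.68
shift [ 0.3 -0.2 -0.1] n>= 0.009938307604331623 twist -0.24767637646441187
[ 0.63954191 -0.03888868  0.00607313]
pull 90:
[ 0.99996842 -0.00703437 -0.00369878]
```

View pics/s7c.png

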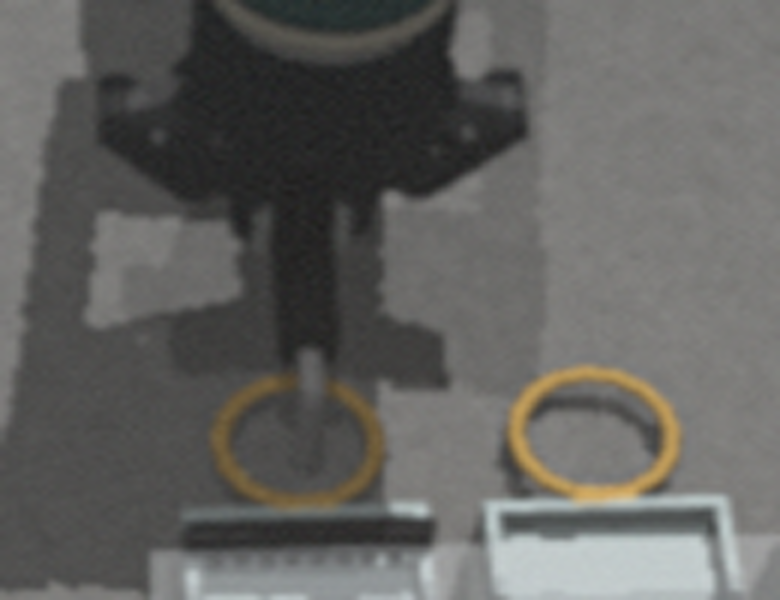

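The bent end is down inside the ring. Drag straight back along the tray's own -x.

```bash
python3 -m crank '5 0 0 0 10; 11 0 0 0 10; 16 0 0 0 10; 21 0 0 0 10; 27 0 0 0 10; 33 0 0 0 10; 39 0 0 0 10; 45 0 0 0 10; 51 0 0 0 10; 57 -0.4 0 0 10'; python3 - <<'E'
from h import *
go((.566-.105,-.0365+.0045,.0505),-2.6)
c=snap('scene','s8')
f=c["frame"][240:440,250:450];g=cv2.resize(f,(600,600),interpolation=2)
cv2.imwrite('pics/s8c.png',g)
E
```

```text
t: 8.37
ee_pos: [0.5094, -0.0339, 0.0509]
tool_rot: [0.002, 0.025, 1.0, -0.001]
wrist_force: [2.1, 0.2, -0.2]
gripper_width: 0.0171
t 8.37 ee [509.4 -33.9  50.9] tilt [ 0.005 -0.002 -1.   ] x [-0.999  0.05  -0.005] F [ 2.1  0.2 -0.2] w 17.1 j6 -1.7
shift [48.5 -0.5  0.1] n>= 1.1627607648921106 twist -0.2489752358280981
```

View pics/s8c.png

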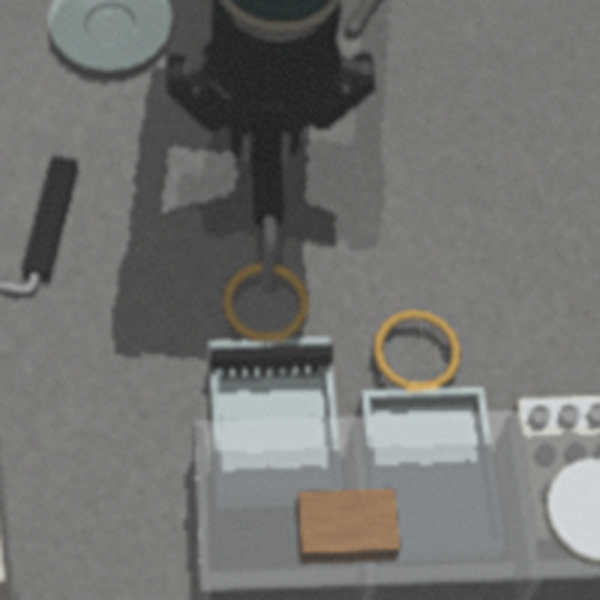

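The tray is sliding out straight with the hook on the ring's front at crop (268,285). Continue.

```bash
python3 -m crank '6 0 0 0 10; 12 0 0 0 10; 18 0 0 0 10; 24 0 0 0 10; 30 -0.2 0 0 10; 36 -0.3 0 0 10; 42 -0.4 0 0 10; 47 -0.4 0 0 10; 50 -0.4 0 0 10; 50 -0.4 0 0 10'; python3 -m crank '0 0 0 0 10; 0 0 0 0 10; 0 0 0 0 10'; python3 - <<'E'
from h import *
go((.566-.105,-.0365+.0045,.0505),-2.6)
c=snap('scene','s9')
hsv=cv2.cvtColor(c["frame"],cv2.COLOR_BGR2HSV);m=cv2.inRange(hsv,(15,90,60),(32,255,255))
mm=np.zeros_like(m);mm[295:350,315:365]=m[295:350,315:365];v,u=np.nonzero(mm);P=plane(c,np.c_[u,v],.017)
A=np.c_[2*P[:,:2],np.ones(len(P))];x=np.linalg.lstsq(A,(P[:,:2]**2).sum(1),rcond=None)[0];print("ring",len(u),x[:2])
f=c["frame"][240:440,250:450];g=cv2.resize(f,(600,600),interpolation=2)
cv2.imwrite('pics/s9c.png',g)
E
```

```text
t: 9.25
ee_pos: [0.4572, -0.0318, 0.0504]
tool_rot: [0.001, 0.025, 1.0, -0.001]
wrist_force: [1.9, -0.2, 0.2]
gripper_width: 0.0166
t: 9.5
ee_pos: [0.4567, -0.0317, 0.0499]
tool_rot: [-0.0, 0.025, 1.0, -0.001]
wrist_force: [1.4, -0.5, -0.6]
gripper_width: 0.0169
t 9.5 ee [456.7 -31.7  49.9] tilt [-0.    -0.001 -1.   ] x [-0.999  0.05   0.   ] F [ 1.4 -0.5 -0.6] w 16.9 j6 -1.71
shift [-4.3 -0.1 -0.6] n>= 0.10518229096007978 twist -0.2510302593197906
ring 140 [ 0.55009758 -0.0361175 ]
```

View pics/s9c.png

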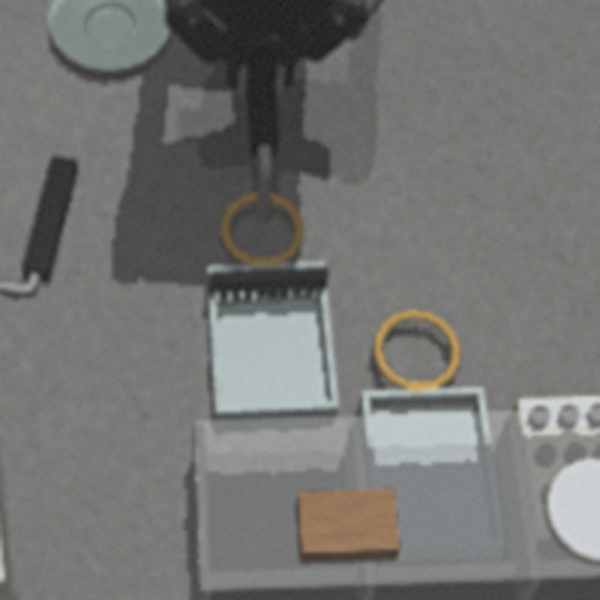

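The ring is now at x≈0.550, about 89 mm out, and the tray's rear edge at crop (275,410) is just clear of the shelf front. I'll ease off the ring's front, then lift straight up.

```bash
python3 -m crank '-4 0 0 0 10; -9 0 0 0 10; -14 0 0 0 10; -14 0 -8 0 10; -14 0 -25 0 10; -14 0 -50 0 10; -14 0 -75 0 10; -14 0 -100 0 10; -14 0 -105 0 10; -14 0 -105 0 10'; python3 - <<'E'
from h import *
go((.507,-.336,.149),-2.75)
c=snap('scene','s10');snap('wrist','w10')
hsv=cv2.cvtColor(c["frame"],cv2.COLOR_BGR2HSV);m=cv2.inRange(hsv,(15,90,60),(32,255,255))
mm=np.zeros_like(m);mm[295:350,315:365]=m[295:350,315:365];v,u=np.nonzero(mm);P=plane(c,np.c_[u,v],.017)
A=np.c_[2*P[:,:2],np.ones(len(P))];x=np.linalg.lstsq(A,(P[:,:2]**2).sum(1),rcond=None)[0];print("ring",len(u),x[:2])
f=c["frame"][240:440,250:450];g=cv2.resize(f,(600,600),interpolation=2)
cv2.imwrite('pics/s10c.png',g)
E
```

```text
t: 10.38
ee_pos: [0.4722, -0.0325, 0.1575]
tool_rot: [0.003, 0.025, 1.0, -0.001]
wrist_force: [0.9, -0.3, -2.3]
gripper_width: 0.0168
t 10.38 ee [472.2 -32.5 157.5] tilt [ 0.005 -0.002 -1.   ] x [-0.999  0.05  -0.005] F [ 0.9 -0.3 -2.3] w 16.8 j6 -1.71
shift [ -49.8 -301.3    9.5] n>= 7.327918883555954 twist -0.0965998415241387
ring 168 [ 0.55029227 -0.03590635]
```

View pics/s10c.png

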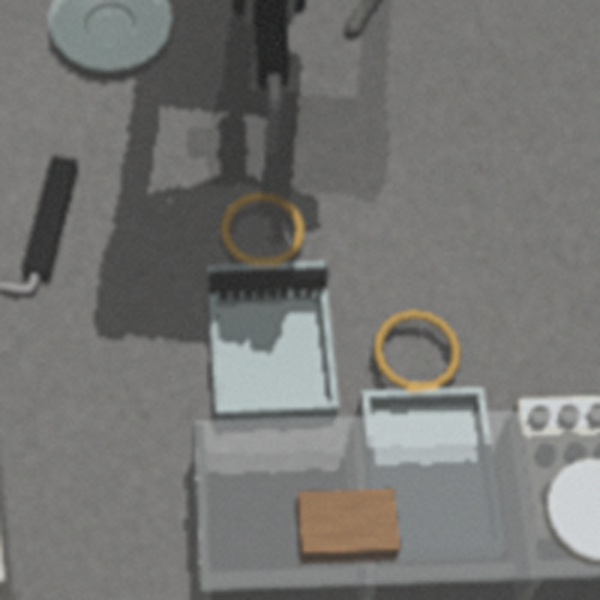

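View pics/w10.png

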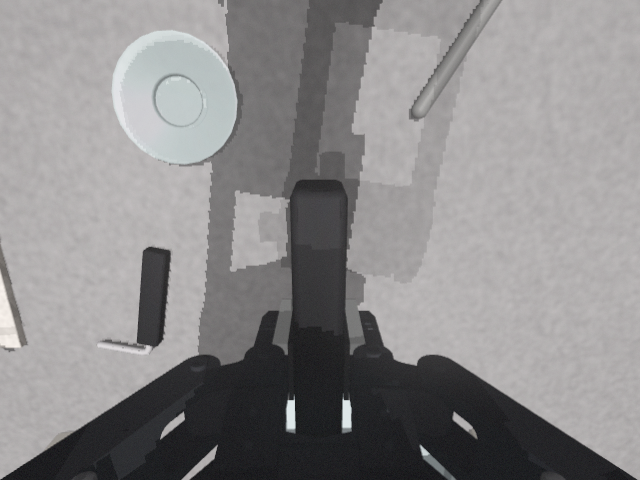

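The hook is free and its position in the hand is unchanged (grip end at (319,185), as before). The ring is at x=0.550. Back to the stand.

```bash
python3 -m crank '-3 -15 0 0 10; -8 -40 0 0 10; -14 -75 0 0 10; -20 -110 0 0 10; -26 -145 0 0 10; -32 -180 0 0 10; -38 -215 0 0 10; -43 -250 0 0 10; -47 -280 0 0 10; -49 -301 0 0 10';  python3 -m crank '0 0 0 0 10; 0 0 0 0 10;0 0 0 0 10; 0 0 0 0 10'; python3 - <<'E'
from h import *
go((.5065,-.3364,.0707),-2.85)
c=snap('wrist','w11');c2=snap('scene','s11')
f=c2["frame"][220:360,110:270];cv2.imwrite('pics/s11c.png',cv2.resize(f,(640,560),interpolation=2))
E
```

```text
t: 11.32
ee_pos: [0.5026, -0.3374, 0.1504]
tool_rot: [-0.003, 0.026, 1.0, 0.001]
wrist_force: [-0.0, 0.5, -1.5]
gripper_width: 0.017
t: 11.65
ee_pos: [0.5022, -0.3357, 0.1491]
tool_rot: [-0.004, 0.025, 1.0, 0.002]
wrist_force: [0.0, 0.6, -1.6]
gripper_width: 0.0169
t 11.65 ee [ 502.2 -335.7  149.1] tilt [-0.008  0.004 -1.   ] x [-0.999  0.051  0.009] F [ 0.   0.6 -1.6] w 16.9 j6 -2.2
shift [-5.  -0.7 78.4] n>= 1.8839604290127203 twist -0.0461374055858812
```

View pics/s11c.png

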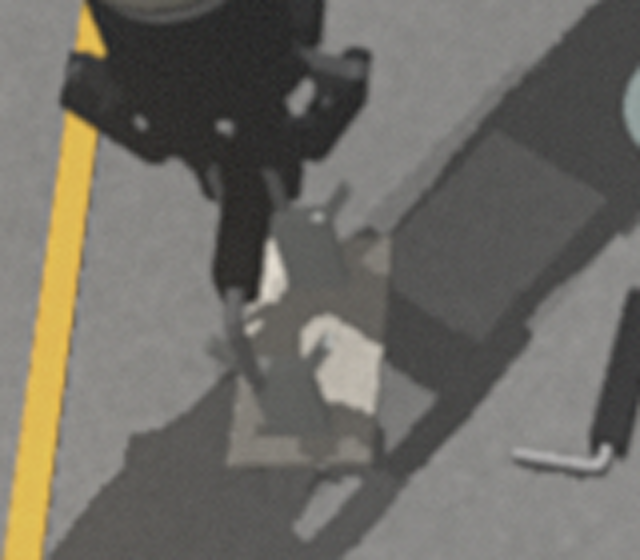

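View pics/w11.png

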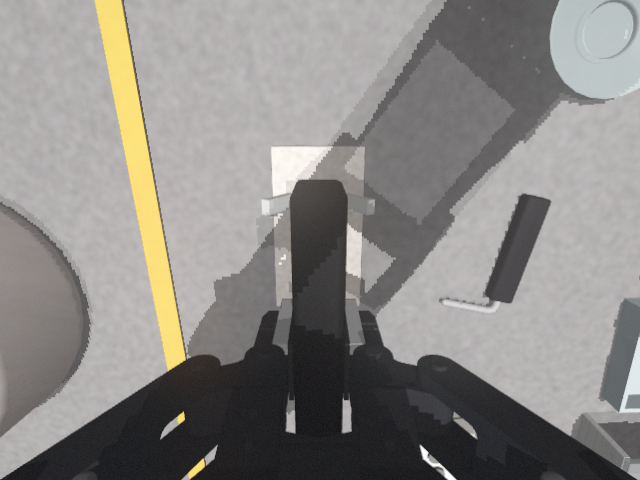

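The hook lies over both forks: fork arms at (268,205) and (371,205) stand either side of the grip in the wrist view. Lowering into the notches.

```bash
python3 -m crank '-4 -1 15 0 10; -4 -1 35 0 10; -4 -1 50 0 10; -4 -1 62 0 10; -4 -1 70 0 10; -4 -1 75 0 10; -4 -1 77 0 10; -4 -1 77 0 10; -4 -1 77 0 10'; python3 -c "
from h import *
go((.5065,-.3364,.0707),-2.85)"
```

```text
t: 12.5
ee_pos: [0.5066, -0.3373, 0.0742]
tool_rot: [-0.003, 0.025, 1.0, 0.0]
wrist_force: [0.9, -0.3, -1.3]
gripper_width: 0.0171
t 12.5 ee [ 506.6 -337.3   74.2] tilt [-0.006  0.001 -1.   ] x [-0.999  0.05   0.006] F [ 0.9 -0.3 -1.3] w 17.1 j6 -2.2
shift [0.1 0.9 3.5] n>= 0.08654777619860943 twist -0.021836883576753507
```

```bash
python3 -m crank '0 1 2 0 10; 0 1 3.5 0 10; 0 1 4 0 10; 0 1 4 0 10; 0 1 4 0 10'; python3 - <<'E'
from h import *
go((.5065,-.3364,.0707),-2.85)
c=snap('wrist','w12')
E
```

```text
t: 12.92
ee_pos: [0.5071, -0.3366, 0.0711]
tool_rot: [-0.002, 0.025, 1.0, 0.0]
wrist_force: [0.6, 0.4, 2.4]
gripper_width: 0.0175
t 12.92 ee [ 507.1 -336.6   71.1] tilt [-0.004  0.    -1.   ] x [-0.999  0.05   0.004] F [0.6 0.4 2.4] w 17.5 j6 -2.2
shift [0.6 0.2 0.4] n>= 0.017409168692603505 twist -0.02446170552957483
```

View pics/w12.png

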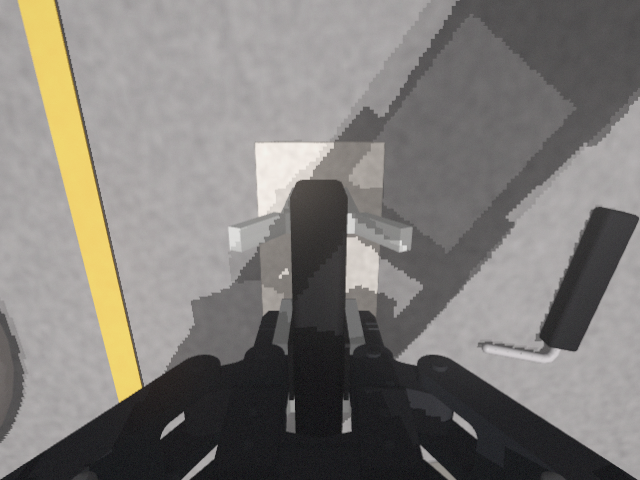

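The grip sits between the fork arms (235,237) and (405,237), and the wrist force has turned from hanging (-1.3 N) to supported (+2.4 N), so it rests on the notch floors. I'll open gradually.

```bash
python3 -m crank '0 0 0 0 19; 0 0 0 0 22; 0 0 0 0 26; 0 0 0 0 32; 0 0 0 0 40; 0 0 0 0 50; 0 0 0 0 50; 0 0 0 0 50' ; python3 - <<'E'
from h import *
go((.5065,-.3364,.17),-2.85)
c=snap('wrist','w13')
E
```

```text
t: 13.63
ee_pos: [0.507, -0.3366, 0.071]
tool_rot: [-0.002, 0.025, 1.0, 0.0]
wrist_force: [0.2, 0.1, -0.1]
gripper_width: 0.0499
t 13.63 ee [ 507.  -336.6   71. ] tilt [-0.004  0.    -1.   ] x [-0.999  0.05   0.004] F [ 0.2  0.1 -0.1] w 49.9 j6 -2.2
shift [  1.    0.2 -99. ] n>= 2.3740678831820743 twist -0.025900544262952963
```

View pics/w13.png

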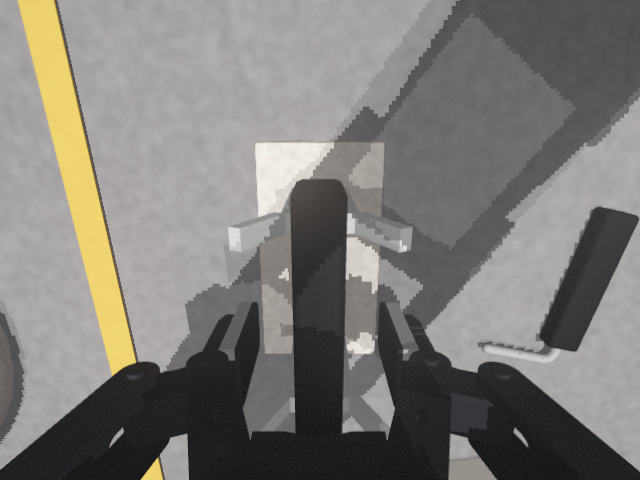

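The pads at (248,340) and (395,340) are clear of the grip at (319,300), which stayed put between the forks. I'll retreat straight up, then aside, for an unobstructed top view.

```bash
python3 -m crank '0 0 -15 0 50; 0 0 -40 0 50; 0 0 -75 0 50; 0 0 -110 0 50; 0 0 -140 0 50; 0 0 -150 0 50; 0 0 -150 0 50'; python3 -c "
from h import *
go((.30,-.05,.28),-2.85)"
```

```text
t: 14.27
ee_pos: [0.5091, -0.3378, 0.2257]
tool_rot: [0.001, 0.025, 1.0, -0.003]
wrist_force: [0.2, 0.2, 0.1]
gripper_width: 0.0499
t 14.27 ee [ 509.1 -337.8  225.7] tilt [ 0.002 -0.005 -1.   ] x [-0.999  0.05  -0.003] F [0.2 0.2 0.1] w 49.9 j6 -2.2
shift [223.1 276.7 -56.3] n>= 8.629572328889047 twist -0.021254560975236814
```

```bash
python3 -m crank '15 18 -10 0 50; 40 48 -20 0 50; 64 80 -30 0 50; 88 110 -40 0 50; 112 140 -50 0 50; 136 170 -55 0 50; 160 200 -55 0 50; 184 230 -55 0 50; 205 256 -55 0 50; 220 275 -55 0 50'; python3 -m crank '0 0 0 0 50; 0 0 0 0 50; 0 0 0 0 50'; python3 - <<'E'
from h import *
go((.30,-.05,.28),-2.85)
c=snap('top','t14');snap('scene','s14')
def ring(tag,boxes):
    c=load(tag);hsv=cv2.cvtColor(c["frame"],cv2.COLOR_BGR2HSV);m=cv2.inRange(hsv,(15,100,80),(32,255,255))
    for n,(u0,v0,u1,v1) in boxes.items():
        mm=np.zeros_like(m);mm[v0:v1,u0:u1]=m[v0:v1,u0:u1];v,u=np.nonzero(mm)
        if len(u)<30: print(tag,n,len(u));continue
        P=plane(c,np.c_[u,v],.017);A=np.c_[2*P[:,:2],np.ones(len(P))];x=np.linalg.lstsq(A,(P[:,:2]**2).sum(1),rcond=None)[0]
        print(tag,n,len(u),np.round(x[:2],4))
ring('top14' if 0 else 't14',{"comb":(290,175,335,215),"plain":(255,136,290,168)})
ring('s14',{"plain":(370,340,408,372),"comb":(315,295,365,350)})
for tg in('top0','t14'):
    c=load(tg);f=c["frame"];m=np.zeros(f.shape[:2],np.uint8);m[165:240,445:470]=f[165:240,445:470].max(2)<42
    n,l,s,_=cv2.connectedComponentsWithStats(m);k=1+s[1:,4].argmax();P=depthpts(c,l==k);v,u=np.nonzero(l==k)
    print(tg,s[k],np.median(P,0),cv2.minAreaRect((plane(c,np.c_[u,v],.101)[:,:2]*1000).astype(np.float32)))
a=load('s14')["frame"][230:430,110:430];cv2.imwrite('pics/s14c.png',cv2.resize(a,(800,500),interpolation=2))
cv2.imwrite('pics/t14c.png',cv2.resize(load('t14')["frame"][60:260,200:500],(780,520),interpolation=2))
E
```

```text
t: 15.1
ee_pos: [0.3008, -0.0499, 0.2763]
tool_rot: [-0.0, 0.025, 1.0, -0.002]
wrist_force: [-0.5, -0.2, -0.0]
gripper_width: 0.0499
t: 15.35
ee_pos: [0.3007, -0.0501, 0.2747]
tool_rot: [-0.002, 0.025, 1.0, -0.002]
wrist_force: [0.1, 0.7, 0.7]
gripper_width: 0.05
t 15.35 ee [300.7 -50.1 274.7] tilt [-0.003 -0.003 -1.   ] x [-0.999  0.049  0.003] F [0.1 0.7 0.7] w 50.0 j6 -1.87
shift [ 0.7  0.  -5.3] n>= 0.12749597415324676 twist 0.024398073922753838
t14 comb 196 [ 0.5503 -0.0345]
t14 plain 196 [0.6433 0.0547]
s14 plain 190 [0.6432 0.0535]
s14 comb 172 [ 0.5501 -0.036 ]
top0 [450 175  12  58 546] [ 0.50326226 -0.32899243  0.09999167] ((502.9652099609375, -329.24591064453125), (20.599281311035156, 119.41583251953125), 87.07390594482422)
t14 [451 175  10  57 495] [ 0.50584574 -0.32981701  0.10016248] ((504.3177490234375, -328.9608459472656), (18.145610809326172, 117.77218627929688), 87.9404296875)
```

View pics/s14c.png

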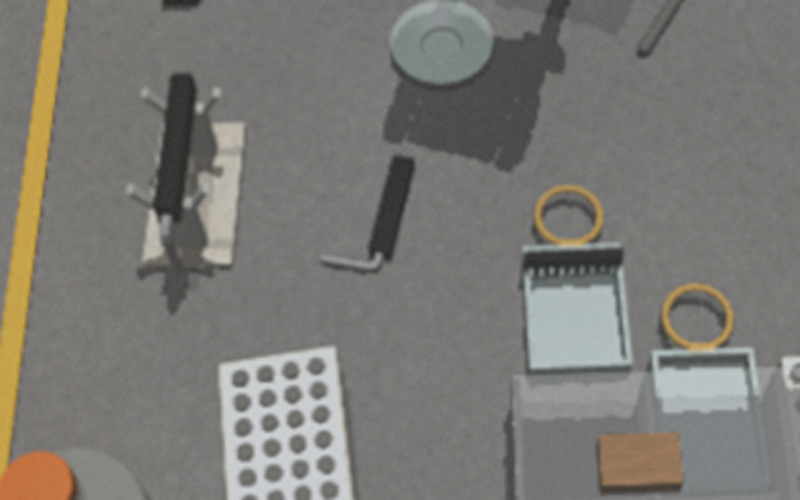

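View pics/t14c.png

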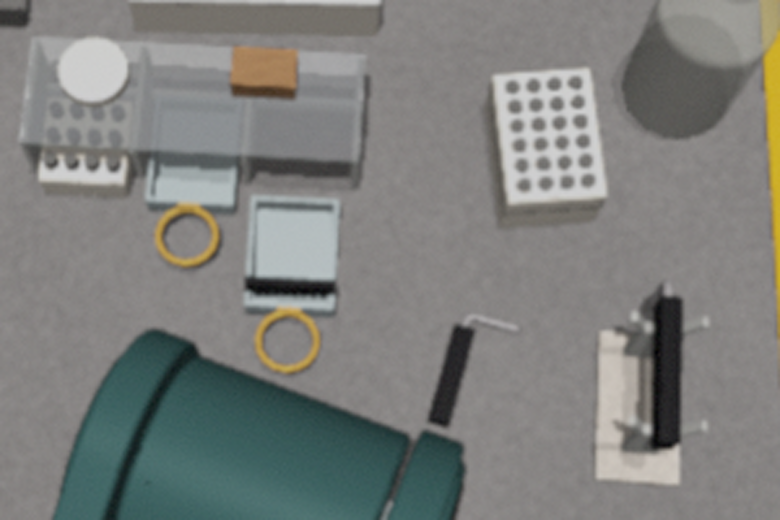

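All checks agree:
- **Hook:** it is back in both notches at 100 mm top height, within about 2 mm of its start.
- **Comb tray:** it is 89 mm out, level and clear of the shelf.
- **Plain tray:** it has not moved.

I'll hand the job in.

```bash
python3 -c "
from station import ctrl,read_state
print(ctrl.finish_job()); print(read_state()['t'])"
```

```text
the job is handed in; nothing more can be done
None
the job is handed in; nothing more can be done
```

I took the middle-sized hook from its stand, lowered its bent end into the comb tray's ring and dragged the tray straight out. I then laid the hook back in both notches and handed the job in at about 15.5 s of the 51 s allowed. No verdict was reported.

What the last checks showed:
- **Comb tray:** the ring moved from x = 0.639 to 0.550 m, about 89 mm, in both the top and scene views. The tray looks flat, and its rear edge is clear of the shelf.
- **Plain tray:** its ring moved by less than 1 mm.
- **Hook:** it lies on both forks with its top at 0.100 m, as at the start. It is within about 2–3 mm and 1° of its starting pose and faces the same way.
- **Gripper:** it is open and well away from everything, with the wrist force near zero.

**Disagreements:** before the grasp, the camera views differed by up to about 7 mm on where the middle of the grip was, so I centred it by eye between the pads. Two colour or depth measurements also failed by picking up the wrong pixels, and I left those readings out.

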